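Heft and sort the packed bell cases

ROBOT

A 6-joint arm with a two-finger parallel gripper is mounted at the origin on the work surface. World frame = base frame: x ahead of the robot, y to its left, z up, the work surface at z = 0. Lengths are in m, angles in degrees, forces in N, time in s.
With the tool pointing down it reaches from about 0.35 to 0.875 m from the base axis. Payload 4.2 kg.
Tool frame: the origin (TCP) lies midway between the tips of the shut fingers; the grasp point (between the pads) lies 19 mm behind it (r.pinch_z is the distance from the TCP to the grasp point, in m); z points along the fingers, y is the line along which they close (so a half turn about z gives the same grasp; the last joint's range is limited). The gripper opens to 87 mm and grips with 3 to 60 N. Pads are 19 mm wide; open, the fingers measure 117 mm over their backs; the gripper's body (75 mm by 190 mm) begins 51 mm behind the grasp point.
Start: joints at [-58.694, 22.042, 0.453, 0, -68.411, -14.817], TCP at [0.177, -0.599, 0.223] pointing down, gripper open.
Joint ranges: [-179.83, 179.83], [-69.29, 118.12], [-61.27, 80.66], [-181.25, 117.63], [-171.15, -9.14], [-177.46, 177.46]. Speed limits (degrees/s): [159.86, 159.86, 180, 180, 180, 180].

INTERFACE

Orientations are given as a 3x3 rotation matrix whose columns are the frame's x, y, z axes.
In Python, from station import r, imaging, models gives the robot as it stands. The module is installed in compiled form; this text tells all that it offers.
- The arm moves only by the tool apply_moves, never from a script. Its argument "moves" is a list of rows, each a list of 2 entries, a list of its own where there are three numbers: the shift along the tool's x, y, z in m, then the turn about the tool's z in degrees. A call has 1 to 5 rows; each row shifts and turns the commanded pose from where the row before left it, along the tool's axes as they then stand; what a row does not reach is not made up. A row lasts 1/12 s, in which the tool goes at most 41.7 mm and 7.16 degrees, less where a joint would pass 70% of its speed; a pose out of reach is approached as far as the arm can. A call is refused whole if a number of a shift passes 0.0417 or a number of a turn 7.16, either way. A call with a gripper value outside its range is refused whole. "hand" is the finger opening in m, from 0 to 0.087, set as the call begins (left out, the last holds). The fingers move at their own pace and stop on an object; the grip force is fixed at half the most. Time passes only in rows, so rows that do not move let the fingers close. It gives the time, the measured TCP pose, the force, the opening and the grip force at its end, in the units of the state.
- r.sense(): the state, without advancing time (a new reading comes with each control period).
- imaging.capture(name): name is "scene" or "side" or "wrist"; returns a dict with "frame" (480x640x3 uint8, blue, green, red), "intrinsics" (3x3 intrinsics, pixels), "eye" and "orientation" of the camera in the world. Camera axes: x right, y down, z forward; pixel columns grow to the right and rows downward; lengths in m; the calibration is good to about 2 mm. The wrist camera is an equidistant fisheye: a pixel r from the principal point sees the ray r / f radians off the axis. A picture is of the moment at which its call begins. There is no depth.
- r.finish_job(): hands the job in; it is judged then, once.
Trained networks look in a picture, given as the dict that the camera call returned (one of the last four; its "shot" number tells which), for a name from the list of things; names that differ only in an ending like _2 or _b are one class to them, and where a whole thing is asked for, a point or a joint stands for the part that bears it (a point fixed in the world has none). Each returns a list of dicts, best first, with "confidence" (0 to 1); they miss things now and then, are a little off and sometimes report something else, mostly with a low value. They report only what shows in the picture. A call takes as long as a camera call. They do not tell look-alikes from the thing itself.
- models.cut_out(picture, target): "region" (480x640 bool, what is visible of it) and "extent" ([left, top, width, height] as shares, 0 to 1, of the picture: columns of its width, rows of its height, round what is visible of it).
- models.place_of(picture, target): "at" ([column, row] as shares, 0 to 1, of the picture: columns of its width, rows of its height: a listed point, or the origin of a listed thing).
The state is a dict: "time_s": time; "joints": joint angles; "joint_velocities": joint speeds; "effort": joint torques, N m; "tcp_pos": TCP position; "ee_rot": TCP orientation; "wrist_force": force on the tool from outside, world axes, zero at the start; "moment": the same for the moment, N m; "gripper_width": opening from 0.0 (shut) to 1.0 (fully open); "gripper_force": force on a finger pad.
Only numpy, scipy, OpenCV 4.12 (cv2) and the standard library are available. Lean on these libraries where they do the work, as an engineer would, in place of code of your own. Each camera call takes 0.05 s, during which the arm holds its last target. There are 200 camera calls.

TASK

Weigh the two closed bell cases by feel, one after the other, blue-banded first: where it stands, lift just the handle end slightly, judge the weight, then slide the case along the bench into the rack, onto the green mat if it is full (500 g or more) or the yellow mat if it is short (less), square and flush against the fence; then do the same with the red-banded case. The ceramics are fragile: keep the far end of a case on the bench all the time, tilt it only a little, never push it against the rack harder than about 2 kg (20 N), and leave the bells, cup and dish where they are.

Things in the scene. Friction and masses are not known exactly. Their poses are not given: they have to be found in the camera images.
- case_blue: closed plywood packing case with a blue band, 160 mm long (x), 100 mm wide (y; 112 over the handle), 70 mm tall, loose; origin at the centre of its underside, z up, x from the handle end to the far end, away from the robot. Weighs 200 to 800 g in all, not visible from outside; evenly packed: balance point midway along length and width, 35 mm up
- case_blue_handle (a point): centre of the blue case's black grip, a bar 12 mm thick (x), 112 mm wide (y), 24 mm tall over the lid, 107 mm above the underside, 55 mm from the case's centre towards the robot. Its 15 g bail swings fore and aft on free pins low on the sides (20 mm above the underside, 135 mm from the far edge), held upright by a weak spring. Grip from above, fingers closing along x
- case_blue_toe (a point): middle of the blue case's far bottom edge (80 mm from the case's origin along its x), on which it pivots when the handle end is lifted
- case_red: closed plywood packing case with a red band, 160 mm long (x), 100 mm wide (y; 112 over the handle), 70 mm tall, loose; origin at the centre of its underside, z up, x from the handle end to the far end, away from the robot. Weighs 200 to 800 g in all, not visible from outside; evenly packed: balance point midway along length and width, 35 mm up
- case_red_handle (a point): centre of the red case's black grip, a bar 12 mm thick (x), 112 mm wide (y), 24 mm tall over the lid, 107 mm above the underside, 55 mm from the case's centre towards the robot. Its 15 g bail swings fore and aft on free pins low on the sides (20 mm above the underside, 135 mm from the far edge), held upright by a weak spring. Grip from above, fingers closing along x
- case_red_toe (a point): middle of the red case's far bottom edge (80 mm from the case's origin along its x), on which it pivots when the handle end is lifted
- rack: dark wooden rack fixed on the bench: a fence 584 mm wide, 40 mm tall; origin at the middle of its flat face that looks to the robot, at bench height; x away from the robot, y along the fence. A divider at y = 0 and end rails at y = +-284 mm, 12 mm thick, 30 mm tall, reach 60 mm from the face towards the robot: two bays 272 mm wide, each with room for both cases side by side
- mat_green: green painted area of the bench in one bay of the rack (which one varies), for full cases; 180 mm deep (x), 262 mm wide (y), flat: cases slide over it freely; origin at its centre, 92 mm in front of the fence, 145 mm to one side of the divider, axes as the rack's
- mat_yellow: yellow painted area of the same size and position in the other bay: place for short cases
- table: the brown wooden workbench; its flat top is the work surface, at height 0; fixed
- bell_left: small round cream ceramic bell, 58 mm across, 58 mm tall, loose, on the left of the bench; a bystander, origin at the centre of its underside
- bell_right: the same kind of bell, on the right of the bench; a bystander, origin at the centre of its underside
- bell_back: the same kind of bell, on the left of the rack beyond the cup; a bystander, origin at the centre of its underside
- cup: terracotta cup, 68 mm across, 75 mm tall, loose, left of the rack; a bystander, origin at the centre of its underside
- dish: blue ceramic bowl, 110 mm across, 35 mm tall, loose, right of the rack; a bystander, origin at the centre of its underside
Things that resemble listed ones, but are neither listed nor needed, are in the scene too. What is shaped like the case_blue but pink is not meant. Leave any purple look-alike of the case_red alone.

How it is judged (in metres and radians):
On the way, in this order (a step that is already met when the one before it is completed fails the run):
1. the blue case's handle end is lifted (tilted over 1.1 degrees) where it stands (angle between case_blue's own z axis and vertical above 0.02 rad and contact force between the fingers and case_blue above 0.5 N and distance of case_blue from where it was at the start of the episode below 0.04 m), for 0.3 s.
2. the blue case is released, flush and square at the fence, on the mat for its weight (x of case_blue_toe in the frame of rack above -0.005 m and angle between the x axis of case_blue and the x axis of rack, either way round below 0.07 rad and angle between case_blue's own z axis and vertical below 0.02 rad and linear speed of case_blue below 0.01 m/s and contact force between the fingers and case_blue below 0.2 N and ((y of case_blue in the frame of mat_green between -0.09 and 0.09 m and contact force between case_blue and table above 4.2 N) or (y of case_blue in the frame of mat_yellow between -0.09 and 0.09 m and contact force between case_blue and table below 5.9 N))), for 0.2 s.
3. the red case's handle end is lifted (tilted over 1.1 degrees) where it stands (angle between case_red's own z axis and vertical above 0.02 rad and contact force between the fingers and case_red above 0.5 N and distance of case_red from where it was at the start of the episode below 0.04 m), for 0.3 s.
At the end, for the whole second after the job is handed in: Each case stands flat, at rest and released, its far bottom edge within 5 mm of the fence, square to it within 4 degrees, wholly in the bay of the mat for its weight: green from 500 g, yellow below (a case of 430 to 570 g may be on either; judged by its weight on the bench) (all of step 2 and x of case_red_toe in the frame of rack above -0.005 m and angle between the x axis of case_red and the x axis of rack, either way round below 0.07 rad and angle between case_red's own z axis and vertical below 0.02 rad and linear speed of case_red below 0.01 m/s and contact force between the fingers and case_red below 0.2 N and ((y of case_red in the frame of mat_green between -0.09 and 0.09 m and contact force between case_red and table above 4.2 N) or (y of case_red in the frame of mat_yellow between -0.09 and 0.09 m and contact force between case_red and table below 5.9 N))); the robot touches nothing.
It fails at once if a case's far end is lifted more than 15 mm off the bench (height (world z) of any of case_blue_toe, case_red_toe above 0.015 m).
It fails at once if a case is tilted more than 15 degrees (angle between any of case_blue, case_red's own z axis and vertical above 0.26 rad).
It fails at once if a case is pushed against the rack with more than 25 N (contact force between any of case_blue, case_red and rack above 25 N).
It fails at once if a bystander (bell, cup, dish) is moved more than 30 mm (distance of any of bell_left, bell_right, bell_back, cup, dish from where it was at the start of the episode above 0.03 m).
It also fails if it takes over 64 s, if anything falls off the work surface, if the arm or the gripper's body presses on something with over 40 N, if the wrist force passes 120 N, or if a joint passes its speed limit or range.

## Working session

There is one attempt and no reset: what is moved stays moved. The work goes in short steps, Python scripts to look and compute and a tool call to move; the robot and the scene stay as the last step left them, time stands still between calls to the robot, and variables do not carry over. Pictures are saved under pics/ and viewed, at most 10 in all, crops included, and the job is handed in when it is done.

Besides the shell and the picture viewer there is one more tool, called after ">>>" as name(argument=value, ...), one argument or row to a line, values as JSON. apply_moves: Moves the arm, as the interface text tells. Its arguments: {"type":"object","properties":{"moves":{"type":"array"},"hand":{"type":"number"}},"required":["moves"]}

```bash
mkdir -p pics
cat > h.py <<'E'
import numpy as np, cv2
from station import r, imaging, models
def ground(p,px,z=0.0):
    K=np.array(p["intrinsics"]);R=np.array(p["orientation"]);e=np.array(p["eye"])
    px=np.atleast_2d(np.array(px,float))
    d=np.c_[px,np.ones(len(px))]@np.linalg.inv(K).T@R.T
    return e+d*((z-e[2])/d[:,2])[:,None]
def proj(p,X):
    K=np.array(p["intrinsics"]);R=np.array(p["orientation"]);e=np.array(p["eye"])
    c=(np.atleast_2d(X)-e)@R; q=c@K.T; return q[:,:2]/q[:,2:]
E
python3 - <<'E'
from h import *
for n in ("scene","side"):
    p=imaging.capture(n); cv2.imwrite(f"pics/{n}0.png",p["frame"]); print(n,np.round(p["eye"],3).tolist(),np.round(p["orientation"],3).tolist(),p["intrinsics"][0])
    for t in ["case_blue","case_blue_handle","case_blue_toe","case_red","case_red_handle","rack","mat_green","mat_yellow","bell_left","bell_right","cup","dish"]:
        z=.107 if "handle" in t else 0
        print(t,[(round(o["confidence"],2),np.round(np.array(o["at"])*[640,480]).tolist(),np.round(ground(p,np.array(o["at"])*[640,480],z)[0,:2],3).tolist()) for o in models.place_of(p,t)[:4]])
s=r.sense();print(s["time_s"],np.round(s["ee_rot"],3).tolist(),s["wrist_force"],r.pinch_z)
E
```

```text
scene [1.092, -0.177, 1.038] [[0.29, 0.812, -0.507], [0.957, -0.241, 0.161], [0.008, -0.532, -0.847]] [447.2968307    0.         315.87382892]
case_blue [(0.86, [216.0, 267.0], [0.493, -0.26]), (0.86, [151.0, 209.0], [0.259, -0.402]), (0.49, [399.0, 244.0], [0.563, 0.226])]
case_blue_handle [(0.82, [202.0, 224.0], [0.425, -0.264]), (0.58, [121.0, 194.0], [0.273, -0.449]), (0.3, [142.0, 284.0], [0.55, -0.421])]
case_blue_toe [(0.6, [178.0, 199.0], [0.242, -0.324]), (0.57, [224.0, 289.0], [0.562, -0.252])]
case_red [(0.83, [364.0, 158.0], [0.247, 0.241]), (0.82, [386.0, 217.0], [0.471, 0.226])]
case_red_handle [(0.9, [361.0, 120.0], [0.193, 0.24]), (0.89, [383.0, 182.0], [0.428, 0.218]), (0.63, [142.0, 287.0], [0.558, -0.422])]
rack [(0.7, [342.0, 343.0], [0.781, -0.008])]
mat_green [(0.73, [272.0, 325.0], [0.689, -0.158])]
mat_yellow [(0.53, [385.0, 220.0], [0.48, 0.218])]
bell_left [(0.72, [448.0, 190.0], [0.435, 0.435]), (0.16, [397.0, 243.0], [0.56, 0.224])]
bell_right [(0.86, [143.0, 285.0], [0.492, -0.448])]
cup [(0.74, [481.0, 238.0], [0.611, 0.45]), (0.32, [399.0, 241.0], [0.55
[... 630 characters left out ...]
, 474.0], [0.62, 0.448])]
case_red_handle [(0.74, [350.0, 336.0], [0.422, 0.212]), (0.57, [477.0, 362.0], [0.192, 0.238])]
rack [(0.81, [210.0, 267.0], [0.775, -0.002])]
mat_green [(0.67, [254.0, 220.0], [0.704, -0.174]), (0.36, [330.0, 476.0], [0.435, 0.428])]
mat_yellow [(0.98, [230.0, 320.0], [0.688, 0.14])]
bell_left [(0.68, [329.0, 475.0], [0.436, 0.427])]
bell_right [(0.74, [340.0, 165.0], [0.499, -0.436])]
cup [(0.88, [221.0, 472.0], [0.624, 0.446]), (0.7, [208.0, 267.0], [0.779, -0.0])]
dish [(0.84, [295.0, 162.0], [0.638, -0.434]), (0.59, [226.0, 474.0], [0.615, 0.448])]
1.3 [[-0.959, -0.284, -0.0], [-0.284, 0.959, 0.0], [0.0, 0.0, -1.0]] [-0.71431105 -0.56280162 -0.11325392] 0.0187
```

View pics/scene0.png

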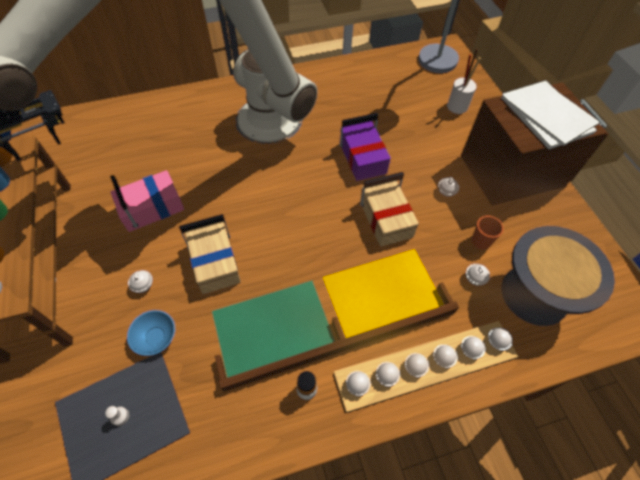

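View pics/side0.png

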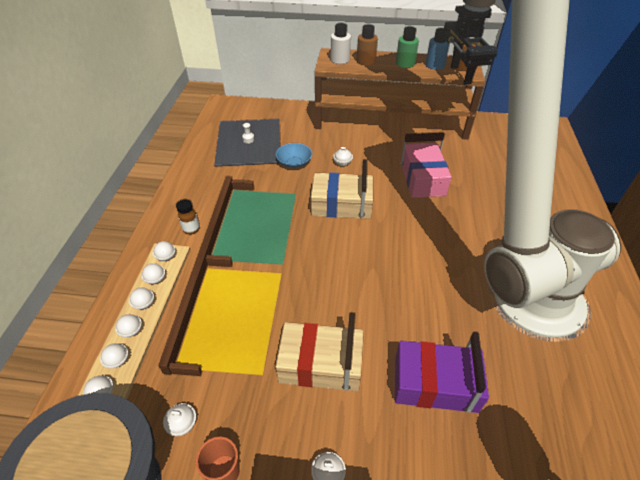

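The scene picture shows the wooden blue-banded case at about (212,258) and the wooden red-banded one at (388,215). The green mat is in the right bay at (272,327) and the yellow mat in the left at (383,292). The pink (148,200) and purple (365,150) look-alikes stand nearer the robot. The side view agrees: blue (342,196), red (320,355). Next I fit exact poses.

```bash
cat >> h.py <<'E'
from scipy.optimize import minimize
def boxpts(lo,hi): return np.array([[x,y,z] for x in (lo[0],hi[0]) for y in (lo[1],hi[1]) for z in (lo[2],hi[2])])
PARTS=[boxpts((-.08,-.05,0),(.08,.05,.07)),boxpts((-.061,-.056,.095),(-.049,.056,.119)),boxpts((-.058,.051,.02),(-.052,.056,.1)),boxpts((-.058,-.056,.02),(-.052,-.051,.1))]
def render(p,q,parts=PARTS):
    m=np.zeros((480*2,640*2),np.uint8);c,s=np.cos(q[2]),np.sin(q[2]);R=np.array([[c,-s,0],[s,c,0],[0,0,1]])
    for P in parts:
        u=proj(p,P@R.T+[q[0],q[1],0])*2
        cv2.fillConvexPoly(m,cv2.convexHull(np.round(u*16).astype(np.int32)),1,shift=4)
    return cv2.resize(m.astype(np.float32),(640,480),interpolation=cv2.INTER_AREA)
def fit(pms,q0,parts=PARTS):
    f=lambda q:sum(np.abs(render(p,q,parts)-m).sum()/m.sum() for p,m in pms)
    best=min((minimize(f,np.array(q0)+[0,0,a],method="Nelder-Mead",options=dict(initial_simplex=np.array(q0)+[0,0,a]+np.array([[0,0,0],[.012,0,0],[0,.012,0],[0,0,.1]]))) for a in (-.15,0,.15)),key=lambda o:o.fun)
    return best.x,best.fun
def casemask(p,t,xy):
    L=[o["region"] for o in models.cut_out(p,t)]
    c=proj(p,np.array([xy[0],xy[1],.04]))[0]
    L=[m for m in L if m.any()]
    return min(L,key=lambda m:np.linalg.norm(np.argwhere(m)[:,::-1].mean(0)-c)).astype(np.float32)
def matmask(p,col):
    h=cv2.cvtColor(p["frame"],cv2.COLOR_BGR2HSV)
    lo,hi=((60,80,40),(90,255,255)) if col=="green" else ((20,190,120),(32,255,255))
    m=cv2.inRange(h,lo,hi);n,l,st,_=cv2.connectedComponentsWithStats(m)
    return (l==1+st[1:,4].argmax()).astype(np.float32)
E
python3 - <<'E'
from h import *
ps=[imaging.capture(n) for n in ("scene","side")]
for t,q in (("case_blue",(.488,-.259,.1)),("case_red",(.475,.219,.1))):
    ms=[(p,casemask(p,t,q)) for p in ps]
    print(t,[int(m.sum()) for _,m in ms],"both",*fit(ms,q),"each",*[fit([m],q) for m in ms])
MAT=[boxpts((-.09,-.131,0),(.09,.131,0))]
for c,q in (("green",(.69,-.15,0)),("yellow",(.69,.14,0))):
    ms=[(p,matmask(p,c)) for p in ps]
    print(c,[int(m.sum()) for _,m in ms],"both",*fit(ms,q,MAT),"each",*[fit([m],q,MAT) for m in ms])
E
```

```text
case_blue [3072, 2651] both [ 0.47769088 -0.26126403  0.0478796 ] 0.12018135190010071 each (array([ 0.47946329, -0.26077091,  0.0471977 ]), np.float64(0.046875)) (array([ 0.47720393, -0.26338958,  0.04126716]), np.float64(0.061769142746925354))
case_red [2901, 5205] both [ 0.47668263  0.22178243 -0.00260836] 0.09052319079637527 each (array([0.47834792, 0.22153624, 0.00159169]), np.float64(0.04351947456598282)) (array([0.47624299, 0.21997631, 0.0056002 ]), np.float64(0.04140249639749527))
green [6939, 4569] both [ 0.69499726 -0.15923799  0.0374309 ] 0.19260761141777039 each (array([ 0.68654214, -0.15544054,  0.03579354]), np.float64(0.10988614708185196)) (array([ 0.69621683, -0.1602489 ,  0.04287495]), np.float64(0.06445612013339996))
yellow [6524, 8174] both [0.68404983 0.13145483 0.03398683] 0.09034644812345505 each (array([0.67905679, 0.13141297, 0.03691394]), np.float64(0.04851318150758743)) (array([0.68502293, 0.13078767, 0.03580996]), np.float64(0.02770981192588806))
```

```bash
cat >> h.py <<'E'
def plan(target,yaw,n,start=None):
    """rows (tool axes) from the present pose to target TCP, tool y at world yaw (deg), n rows"""
    s=r.sense();p=np.array(s["tcp_pos"]);R=np.array(s["ee_rot"]);a=np.degrees(np.arctan2(R[1,1],R[0,1]))
    if start is not None:p,a=np.array(start[:3],float),start[3]
    d=(yaw-a+180)%360-180; st=round(-d/n,2); out=[]
    for i in range(n):
        step=(np.array(target)-p)/(n-i); c=np.radians(a); y=np.array([np.cos(c),np.sin(c),0]);z=np.array([0,0,-1.]);x=np.cross(y,z)
        v=np.round([step@x,step@y,step@z],4); out.append([v.tolist(),st]); p=p+v[0]*x+v[1]*y+v[2]*z; a-=st
    print("start",np.round(s["tcp_pos"],4).tolist(),"end",p.round(4),round(a,2))
    for i in range(0,n,5): print(out[i:i+5])
E
python3 -c "
from h import *
plan([.423,-.264,.16],182.7,15)"
```

```text
start [0.1774, -0.5993, 0.2225] end [ 0.423 -0.264  0.16 ] 182.69
[[[-0.022, 0.0168, 0.0042], np.float64(-5.08)], [[-0.0234, 0.0148, 0.0042], np.float64(-5.08)], [[-0.0247, 0.0126, 0.0042], np.float64(-5.08)], [[-0.0257, 0.0104, 0.0042], np.float64(-5.08)], [[-0.0265, 0.0081, 0.0042], np.float64(-5.08)]]
[[[-0.0271, 0.0057, 0.0042], np.float64(-5.08)], [[-0.0275, 0.0033, 0.0041], np.float64(-5.08)], [[-0.0277, 0.0008, 0.0042], np.float64(-5.08)], [[-0.0277, -0.0016, 0.0041], np.float64(-5.08)], [[-0.0274, -0.0041, 0.0042], np.float64(-5.08)]]
[[[-0.0269, -0.0065, 0.0041], np.float64(-5.08)], [[-0.0263, -0.0088, 0.0042], np.float64(-5.08)], [[-0.0254, -0.0111, 0.0041], np.float64(-5.08)], [[-0.0243, -0.0133, 0.0042], np.float64(-5.08)], [[-0.0229, -0.0155, 0.0041], np.float64(-5.08)]]
```

>>> apply_moves(
  moves=[
    [[-0.022, 0.017, 0.002], -5.08],
    [[-0.023, 0.015, 0.002], -5.08],
    [[-0.025, 0.013, 0.002], -5.08],
    [[-0.026, 0.01, 0.002], -5.08],
    [[-0.027, 0.008, 0.002], -5.08],
  ],
  hand=0.087,
)

```text
time_s: 2.02
tcp_pos: [0.2603, -0.4857, 0.2126]
ee_rot: [[-0.742, -0.671, 0.0], [-0.671, 0.742, -0.0], [0.0, -0.0, -1.0]]
wrist_force: [1.8, -0.7, 0.2]
gripper_width: 0.997
gripper_force: 0.0
```

>>> apply_moves(
  moves=[
    [[-0.027, 0.006, 0.002], -5.08],
    [[-0.027, 0.003, 0.002], -5.08],
    [[-0.028, 0.001, 0.004], -5.08],
    [[-0.028, -0.002, 0.004], -5.08],
    [[-0.027, -0.004, 0.004], -5.08],
  ],
)

```text
time_s: 2.43
tcp_pos: [0.3423, -0.3742, 0.1967]
ee_rot: [[-0.382, -0.924, 0.001], [-0.924, 0.382, -0.0], [0.0, -0.001, -1.0]]
wrist_force: [0.5, -1.0, 0.3]
gripper_width: 0.995
gripper_force: 0.0
```

>>> apply_moves(
  moves=[
    [[-0.027, -0.007, 0.004], -5.08],
    [[-0.026, -0.009, 0.005], -5.08],
    [[-0.025, -0.011, 0.005], -5.08],
    [[-0.024, -0.013, 0.005], -5.08],
    [[-0.023, -0.015, 0.005], -5.08],
  ],
)

```text
time_s: 2.85
tcp_pos: [0.4237, -0.2634, 0.1726]
ee_rot: [[0.051, -0.999, 0.001], [-0.999, -0.051, -0.0], [0.0, -0.001, -1.0]]
wrist_force: [0.8, -0.4, 0.0]
gripper_width: 0.997
gripper_force: 0.0
```

Run:
```python
from h import *
plan([.423,-.264,.086],182.7,6)
p=imaging.capture("wrist");cv2.imwrite("pics/w1.png",p["frame"])
p=imaging.capture("scene")
print([(round(o["confidence"],2),ground(p,np.array(o["at"])*[640,480],.107)[0].round(3)) for o in models.place_of(p,"case_blue_handle")[:3]])
print(r.sense()["time_s"])
```

```text
start [0.4237, -0.2634, 0.1726] end [ 0.423 -0.264  0.086] -177.29
[[[0.0001, 0.0001, 0.0144], np.float64(0.04)], [[0.0001, 0.0001, 0.0144], np.float64(0.04)], [[0.0001, 0.0001, 0.0145], np.float64(0.04)], [[0.0001, 0.0001, 0.0144], np.float64(0.04)], [[0.0001, 0.0002, 0.0145], np.float64(0.04)]]
[[[0.0, 0.0001, 0.0144], np.float64(0.04)]]
[(0.6, array([ 0.424, -0.267,  0.107])), (0.52, array([ 0.28 , -0.446,  0.107])), (0.18, array([ 0.55 , -0.256,  0.107]))]
3.0
```

View pics/w1.png

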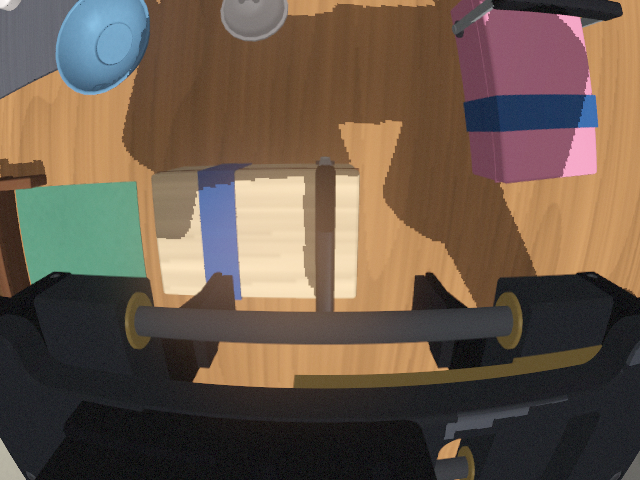

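The wrist view shows the black bar at column 325, midway between the fingers (220 and 430) and parallel to the pads. I go down and close.

>>> apply_moves(
  moves=[
    [[0, 0, 0.02], 0],
    [[0, 0, 0.02], 0],
    [[0, 0, 0.02], 0],
    [[0, 0, 0.015], 0],
    [[0, 0, 0.011], 0],
  ],
)

```text
time_s: 3.42
tcp_pos: [0.4219, -0.2651, 0.0853]
ee_rot: [[0.045, -0.999, -0.002], [-0.999, -0.045, 0.0], [-0.001, 0.002, -1.0]]
wrist_force: [0.5, -0.6, -0.1]
gripper_width: 1.002
gripper_force: 0.0
```

>>> apply_moves(
  moves=[
    [[0, 0, 0], 0],
    [[0, 0, 0], 0],
    [[0, 0, 0], 0],
    [[0, 0, 0], 0],
  ],
)

```text
time_s: 3.75
tcp_pos: [0.4236, -0.2651, 0.0877]
ee_rot: [[0.047, -0.999, 0.002], [-0.999, -0.047, -0.001], [0.001, -0.002, -1.0]]
wrist_force: [0.3, -0.1, 0.2]
gripper_width: 1.002
gripper_force: 0.0
```

>>> apply_moves(
  moves=[
    [[0, 0, 0], 0],
    [[0, 0, 0], 0],
    [[0, 0, 0], 0],
    [[0, 0, 0], 0],
    [[0, 0, 0], 0],
  ],
  hand=0,
)

```text
time_s: 4.17
tcp_pos: [0.423, -0.2646, 0.0867]
ee_rot: [[0.047, -0.999, 0.0], [-0.999, -0.047, -0.0], [0.0, -0.0, -1.0]]
wrist_force: [0.0, 0.7, 0.4]
gripper_width: 0.707
gripper_force: 0.0
```

>>> apply_moves(
  moves=[
    [[0, 0, 0], 0],
    [[0, 0, 0], 0],
    [[0, 0, 0], 0],
    [[0, 0, 0], 0],
    [[0, 0, 0], 0],
  ],
)

```text
time_s: 4.58
tcp_pos: [0.423, -0.2646, 0.0865]
ee_rot: [[0.047, -0.999, -0.0], [-0.999, -0.047, 0.0], [-0.0, 0.0, -1.0]]
wrist_force: [0.6, -0.1, -0.8]
gripper_width: 0.32
gripper_force: 0.0
```

>>> apply_moves(
  moves=[
    [[0, 0, 0], 0],
    [[0, 0, 0], 0],
    [[0, 0, 0], 0],
    [[0, 0, 0], 0],
    [[0, 0, 0], 0],
  ],
)

```text
time_s: 5.0
tcp_pos: [0.423, -0.2646, 0.0865]
ee_rot: [[0.047, -0.999, -0.0], [-0.999, -0.047, 0.0], [-0.0, 0.0, -1.0]]
wrist_force: [-0.2, 0.0, -0.3]
gripper_width: 0.134
gripper_force: 30.0
```

>>> apply_moves(
  moves=[
    [[0, 0, 0], 0],
    [[0, 0, 0], 0],
    [[0, 0, -0.002], 0],
    [[0, 0, -0.002], 0],
    [[0, 0, -0.002], 0],
  ],
)

```text
time_s: 5.42
tcp_pos: [0.423, -0.2645, 0.0926]
ee_rot: [[0.047, -0.999, 0.0], [-0.999, -0.047, 0.0], [-0.0, -0.0, -1.0]]
wrist_force: [0.7, 0.1, -1.1]
gripper_width: 0.134
gripper_force: 30.0
```

>>> apply_moves(
  moves=[
    [[0, 0, 0], 0],
    [[0, 0, 0], 0],
    [[0, 0, 0], 0],
    [[0, 0, 0], 0],
    [[0, 0, 0], 0],
  ],
)

```text
time_s: 5.83
tcp_pos: [0.423, -0.2645, 0.0925]
ee_rot: [[0.047, -0.999, -0.0], [-0.999, -0.047, 0.0], [-0.0, 0.0, -1.0]]
wrist_force: [0.4, -0.5, -1.1]
gripper_width: 0.131
gripper_force: 30.0
```

```bash
cat >> h.py <<'E'
def feel(n=10):
    F=[]
    for _ in range(n):
        imaging.capture("wrist"); s=r.sense(); F.append(s["wrist_force"])
    F=np.array(F);print("t",s["time_s"],"tcp",np.round(s["tcp_pos"],4),"F",F.mean(0).round(2),"sem",(F.std(0)/n**.5).round(2),"grip",s["gripper_width"],s["gripper_force"])
E
python3 -c "
from h import *
feel()
p=imaging.capture('side');cv2.imwrite('pics/s2.png',cv2.resize(p['frame'][100:280,240:480],(720,540)))"
```

```text
t 6.3333 tcp [ 0.423  -0.2645  0.0925] F [ 0.23  0.04 -1.79] sem [0.12 0.16 0.17] grip 0.13826582987422908 29.999915286898613
```

View pics/s2.png

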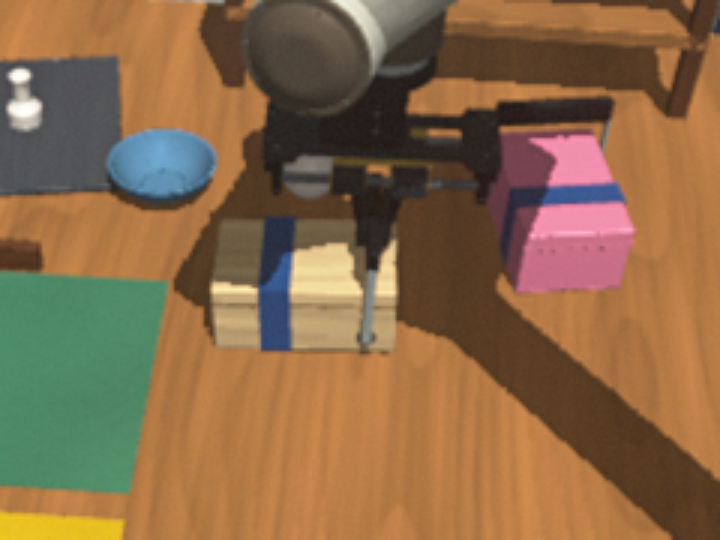

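The side view shows the gripper holding the bail, with the case standing where it was; the tilt is too small to read. I lift another 3 mm to check that the force has levelled off.

>>> apply_moves(
  moves=[
    [[0, 0, -0.0015], 0],
    [[0, 0, -0.0015], 0],
    [[0, 0, 0], 0],
    [[0, 0, 0], 0],
    [[0, 0, 0], 0],
  ],
)

```text
time_s: 6.8
tcp_pos: [0.4229, -0.2646, 0.0956]
ee_rot: [[0.047, -0.999, 0.0], [-0.999, -0.047, 0.0], [-0.0, -0.0, -1.0]]
wrist_force: [0.9, 0.8, -0.1]
gripper_width: 0.135
gripper_force: 30.0
```

```bash
python3 -c "
from h import *
feel(14)
plan([.44,.05,.0945],182,20)"
```

```text
t 7.5 tcp [ 0.4229 -0.2646  0.0955] F [ 0.24 -0.04 -1.67] sem [0.15 0.16 0.14] grip 0.1355953421975813 29.999615913257003
start [0.4229, -0.2646, 0.0955] end [0.44   0.05   0.0945] -177.91
[[[-0.0157, -0.0016, 0.0001], np.float64(0.03)], [[-0.0157, -0.0016, 0.0], np.float64(0.03)], [[-0.0157, -0.0016, 0.0001], np.float64(0.03)], [[-0.0157, -0.0016, 0.0], np.float64(0.03)], [[-0.0157, -0.0016, 0.0001], np.float64(0.03)]]
[[[-0.0157, -0.0015, 0.0], np.float64(0.03)], [[-0.0157, -0.0015, 0.0001], np.float64(0.03)], [[-0.0157, -0.0015, 0.0], np.float64(0.03)], [[-0.0157, -0.0015, 0.0001], np.float64(0.03)], [[-0.0157, -0.0015, 0.0], np.float64(0.03)]]
[[[-0.0157, -0.0015, 0.0001], np.float64(0.03)], [[-0.0156, -0.0015, 0.0], np.float64(0.03)], [[-0.0157, -0.0015, 0.0001], np.float64(0.03)], [[-0.0156, -0.0015, 0.0], np.float64(0.03)], [[-0.0157, -0.0015, 0.0001], np.float64(0.03)]]
[[[-0.0157, -0.0015, 0.0], np.float64(0.03)], [[-0.0156, -0.0015, 0.0001], np.float64(0.03)], [[-0.0157, -0.0014, 0.0], np.float64(0.03)], [[-0.0156, -0.0014, 0.0001], np.float64(0.03)], [[-0.0157, -0.0015, 0.0], np.float64(0.03)]]
```

The force held at about 1.7 N with 3 mm more lift. That gives (1.72−0.15)/0.593/9.81 ≈ 270 g, so blue is short and goes to yellow. I slide it diagonally, slightly lifted, to the front of the yellow bay's inner half.

>>> apply_moves(
  moves=[
    [[-0.006, -0.003, 0.001], 0],
    [[-0.01, -0.005, 0.001], 0],
    [[-0.013, -0.006, 0.001], 0],
    [[-0.013, -0.006, 0.001], 0],
    [[-0.013, -0.006, 0], 0],
  ],
)

```text
time_s: 7.92
tcp_pos: [0.4465, -0.2071, 0.0912]
ee_rot: [[0.047, -0.999, -0.001], [-0.999, -0.047, 0.0], [-0.0, 0.001, -1.0]]
wrist_force: [0.2, 0.3, -1.9]
gripper_width: 0.131
gripper_force: 30.0
```

>>> apply_moves(
  moves=[
    [[-0.013, -0.006, 0], 0],
    [[-0.013, -0.006, 0], 0],
    [[-0.013, -0.006, 0], 0],
    [[-0.013, -0.006, 0], 0],
    [[-0.013, -0.006, 0], 0],
  ],
)

```text
time_s: 8.33
tcp_pos: [0.4734, -0.1406, 0.0914]
ee_rot: [[0.047, -0.999, -0.001], [-0.999, -0.047, 0.0], [-0.0, 0.001, -1.0]]
wrist_force: [-0.0, -0.7, -0.7]
gripper_width: 0.132
gripper_force: 30.0
```

Run:
```python
from h import *
feel(1)
ps=[imaging.capture(n) for n in ("scene","side")]
q=r.sense()["tcp_pos"];q=(q[0]+.055,q[1],.05)
cv2.imwrite("pics/m.png",np.hstack([cv2.resize(p["frame"],(400,300)) for p in ps]))
ms=[(p,casemask(p,"case_blue",q)) for p in ps]; print([m.sum() for _,m in ms],*fit(ms,q,PARTS[:1]))
```

```text
t 8.3833 tcp [ 0.4748 -0.1391  0.0916] F [ 1.42  0.84 -1.14] sem [0. 0. 0.] grip 0.13473717040115973 30.001195846125484
[np.float32(2287.0), np.float32(3046.0)] [ 0.53007832 -0.13764904  0.07959963] 0.4121271073818207
```

View pics/m.png

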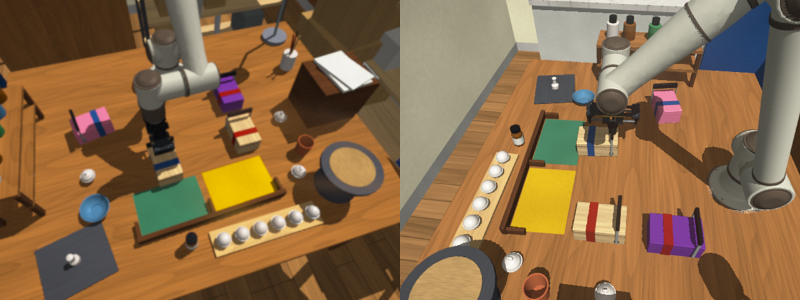

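Both views show the blue case following the gripper (scene half about (165,165), side half (597,138)), square and with no rotation. I continue.

>>> apply_moves(
  moves=[
    [[-0.013, -0.006, 0], 0.1],
    [[-0.013, -0.006, 0], 0.1],
    [[-0.013, -0.006, 0], 0.1],
    [[-0.013, -0.006, 0], 0.1],
    [[-0.013, -0.006, 0], 0.1],
  ],
)

```text
time_s: 9.0
tcp_pos: [0.4999, -0.076, 0.0914]
ee_rot: [[0.036, -0.999, -0.001], [-0.999, -0.036, -0.0], [0.0, 0.001, -1.0]]
wrist_force: [-0.5, -0.5, -1.9]
gripper_width: 0.133
gripper_force: 30.0
```

>>> apply_moves(
  moves=[
    [[-0.013, -0.006, 0], 0.1],
    [[-0.013, -0.006, 0], 0],
    [[-0.013, -0.006, 0], 0],
    [[-0.013, -0.006, 0], 0],
    [[-0.013, -0.006, 0], 0],
  ],
)

```text
time_s: 9.42
tcp_pos: [0.5283, -0.0089, 0.0915]
ee_rot: [[0.036, -0.999, -0.0], [-0.999, -0.036, -0.0], [0.0, 0.0, -1.0]]
wrist_force: [0.7, -1.5, -1.6]
gripper_width: 0.134
gripper_force: 30.0
```

>>> apply_moves(
  moves=[
    [[-0.013, -0.006, 0], 0],
    [[-0.013, -0.006, 0], 0],
    [[-0.013, -0.006, 0], 0],
    [[-0.013, -0.006, 0], 0],
    [[-0.01, -0.005, 0], 0],
  ],
)

```text
time_s: 9.83
tcp_pos: [0.5554, 0.0549, 0.0915]
ee_rot: [[0.037, -0.999, 0.0], [-0.999, -0.037, 0.0], [-0.0, -0.0, -1.0]]
wrist_force: [-0.8, -1.1, -1.4]
gripper_width: 0.133
gripper_force: 30.0
```

Run:
```python
from h import *
feel(2)
ps=[imaging.capture(n) for n in ("scene","side")]
q=r.sense()["tcp_pos"];q=(q[0]+.055,q[1],.036)
for p in ps:
    ms=[(p,casemask(p,"case_blue",q))]; print([m.sum() for _,m in ms],*fit(ms,q,PARTS[:1]))
    print([(round(o["confidence"],2),ground(p,np.array(o["at"])*[640,480],0)[0].round(3)) for o in models.place_of(p,"case_blue_toe")[:2]])
cv2.imwrite("pics/m2.png",cv2.resize(ps[1]["frame"][180:420,130:450],(800,600)))
```

```text
t 9.9333 tcp [0.5561 0.0553 0.0916] F [ 0.68  0.96 -1.53] sem [0.26 0.54 0.07] grip 0.13426391415641623 29.999907156452537
[np.float32(2582.0)] [0.61148743 0.05864889 0.05252851] 0.253195196390152
[(0.92, array([0.694, 0.058, 0.   ])), (0.64, array([ 0.235, -0.314,  0.   ]))]
[np.float32(3690.0)] [0.610948   0.0535429  0.06444925] 0.11212737113237381
[(0.95, array([ 0.245, -0.334, -0.   ]))]
```

View pics/m2.png

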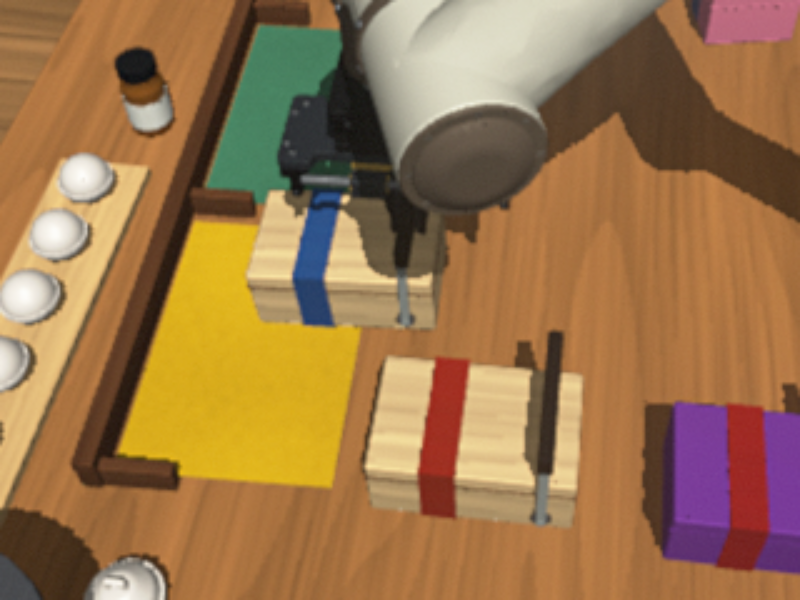

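The crop shows the blue case just short of the bay, its far inner corner at (275,195) close to the divider tip (250,205). I shift it 15 mm left (+y) while it is still in front of the divider, then move in.

>>> apply_moves(
  moves=[
    [[-0.005, 0, 0], 0],
    [[-0.005, 0, 0], 0],
    [[-0.005, -0.002, 0], 0],
    [[0, -0.006, 0], 0],
    [[0, -0.01, 0], 0],
  ],
)

```text
time_s: 10.65
tcp_pos: [0.5719, 0.0692, 0.0916]
ee_rot: [[0.037, -0.999, -0.001], [-0.999, -0.037, -0.0], [0.0, 0.001, -1.0]]
wrist_force: [-1.9, -0.3, -2.0]
gripper_width: 0.134
gripper_force: 30.0
```

>>> apply_moves(
  moves=[
    [[0, -0.01, 0], 0],
    [[0, -0.01, 0], 0],
    [[0, -0.01, 0], 0],
    [[0, -0.01, 0], 0],
    [[0, -0.008, 0], 0],
  ],
)

```text
time_s: 11.07
tcp_pos: [0.6217, 0.0706, 0.0913]
ee_rot: [[0.036, -0.999, 0.0], [-0.999, -0.036, -0.0], [0.0, -0.0, -1.0]]
wrist_force: [-0.2, -0.4, -0.4]
gripper_width: 0.127
gripper_force: 30.0
```

>>> apply_moves(
  moves=[
    [[0, -0.003, 0.001], 0],
    [[0, 0, 0.001], 0],
    [[0, 0, 0.001], 0],
    [[0, 0, 0.001], 0],
    [[0, 0, 0], 0],
  ],
)

```text
time_s: 11.48
tcp_pos: [0.6228, 0.0707, 0.0874]
ee_rot: [[0.037, -0.999, -0.0], [-0.999, -0.037, -0.0], [0.0, 0.0, -1.0]]
wrist_force: [-0.1, -0.5, -1.6]
gripper_width: 0.135
gripper_force: 30.0
```

Run:
```python
from h import *
feel(5)
p=imaging.capture("scene")
print([(round(o["confidence"],2),ground(p,np.array(o["at"])*[640,480],0)[0].round(3)) for o in models.place_of(p,"case_blue_toe")[:2]])
```

```text
t 11.7333 tcp [0.623  0.0707 0.0877] F [-0.    0.15 -1.56] sem [0.16 0.24 0.17] grip 0.13484154858688227 29.999883910641074
[(0.76, array([0.763, 0.074, 0.   ])), (0.76, array([ 0.239, -0.323,  0.   ]))]
```

>>> apply_moves(
  moves=[
    [[0, -0.003, 0], 0],
    [[0, -0.003, 0], 0],
    [[0, -0.003, 0], 0],
    [[0, -0.002, 0], 0],
    [[0, 0, 0], 0],
  ],
)

```text
time_s: 12.25
tcp_pos: [0.6348, 0.0712, 0.0874]
ee_rot: [[0.036, -0.999, 0.001], [-0.999, -0.036, 0.0], [-0.0, -0.001, -1.0]]
wrist_force: [0.3, 0.8, -2.1]
gripper_width: 0.133
gripper_force: 30.0
```

>>> apply_moves(
  moves=[
    [[0, -0.001, 0], 0],
    [[0, -0.001, 0], 0],
    [[0, -0.001, 0], 0],
    [[0, 0, 0], 0],
  ],
)

```text
time_s: 12.58
tcp_pos: [0.6373, 0.0712, 0.0875]
ee_rot: [[0.036, -0.999, 0.0], [-0.999, -0.036, -0.0], [0.0, -0.0, -1.0]]
wrist_force: [-0.5, -0.6, -0.8]
gripper_width: 0.136
gripper_force: 30.0
```

```bash
python3 -c "
from h import *
feel(4)"
```

```text
t 12.7833 tcp [0.6372 0.0713 0.0876] F [ 0.19  0.22 -1.94] sem [0.17 0.2  0.22] grip 0.1336944217392833 29.999728901311755
```

>>> apply_moves(
  moves=[
    [[0, -0.001, 0], 0],
    [[0, -0.001, 0], 0],
    [[0, 0, 0], 0],
  ],
)

```text
time_s: 13.03
tcp_pos: [0.6393, 0.0714, 0.0876]
ee_rot: [[0.036, -0.999, 0.0], [-0.999, -0.036, 0.0], [-0.0, -0.0, -1.0]]
wrist_force: [0.2, 0.3, -1.5]
gripper_width: 0.132
gripper_force: 30.0
```

>>> apply_moves(
  moves=[
    [[0, -0.001, 0], 0],
    [[0, 0, 0], 0],
    [[0, 0, 0], 0],
  ],
)

```text
time_s: 13.28
tcp_pos: [0.6403, 0.0714, 0.0876]
ee_rot: [[0.036, -0.999, 0.0], [-0.999, -0.036, 0.0], [-0.0, -0.0, -1.0]]
wrist_force: [-0.8, 0.2, -1.7]
gripper_width: 0.133
gripper_force: 30.0
```

>>> apply_moves(
  moves=[
    [[0, -0.001, 0], 0],
    [[0, 0, 0], 0],
    [[0, 0, 0], 0],
  ],
)

```text
time_s: 13.53
tcp_pos: [0.6412, 0.0714, 0.0875]
ee_rot: [[0.036, -0.999, 0.0], [-0.999, -0.036, 0.0], [-0.0, -0.0, -1.0]]
wrist_force: [-0.7, -0.2, -1.7]
gripper_width: 0.13
gripper_force: 30.0
```

```bash
python3 -c "
from h import *
feel(4)"
```

```text
t 13.7333 tcp [0.6412 0.0714 0.0876] F [-0.62 -0.28 -1.13] sem [0.25 0.08 0.14] grip 0.13315181916890315 29.99970255419612
```

>>> apply_moves(
  moves=[
    [[0, -0.001, 0], 0],
    [[0, 0, 0], 0],
    [[0, 0, 0], 0],
  ],
)

```text
time_s: 13.98
tcp_pos: [0.6422, 0.0714, 0.0875]
ee_rot: [[0.036, -0.999, 0.0], [-0.999, -0.036, -0.0], [0.0, -0.0, -1.0]]
wrist_force: [-0.3, -0.4, -1.7]
gripper_width: 0.134
gripper_force: 30.0
```

>>> apply_moves(
  moves=[
    [[0, -0.001, 0], 0],
    [[0, 0, 0], 0],
    [[0, 0, 0], 0],
  ],
)

```text
time_s: 14.23
tcp_pos: [0.6432, 0.0715, 0.0875]
ee_rot: [[0.036, -0.999, 0.0], [-0.999, -0.036, 0.0], [-0.0, -0.0, -1.0]]
wrist_force: [0.0, -0.0, -0.9]
gripper_width: 0.133
gripper_force: 30.0
```

Run:
```python
from h import *
feel(3)
p=imaging.capture("side");cv2.imwrite("pics/f1.png",cv2.resize(p["frame"][230:390,140:353],(798,600)))
```

```text
t 14.3833 tcp [0.6432 0.0715 0.0876] F [-0.21 -0.06 -1.82] sem [0.14 0.28 0.43] grip 0.13431246224124568 29.999741725623608
```

View pics/f1.png

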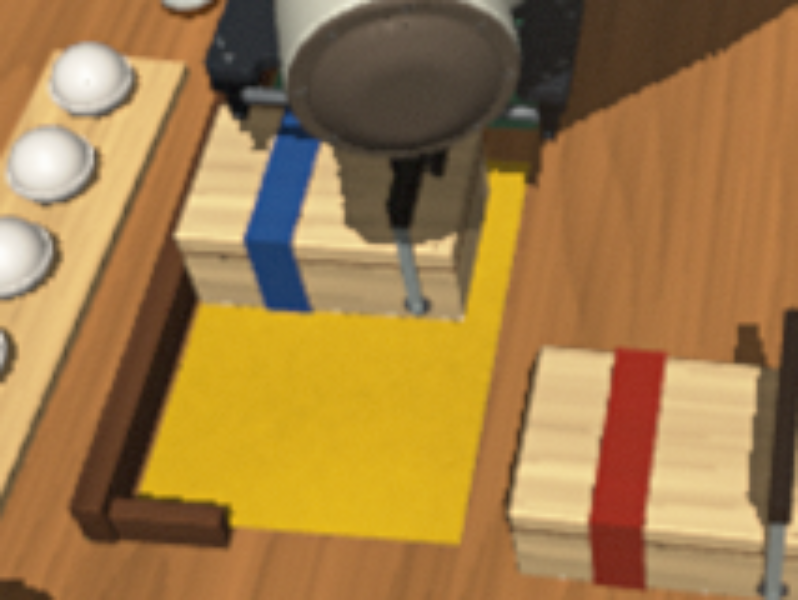

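The crop shows the blue case nearly at the fence: its far bottom corner is at (197,302) and the fence's base line passes about (190,300). The force shows no contact yet, so I creep on until I feel it.

>>> apply_moves(
  moves=[
    [[0, -0.001, 0], 0],
    [[0, 0, 0], 0],
    [[0, 0, 0], 0],
  ],
)

```text
time_s: 14.68
tcp_pos: [0.6439, 0.0714, 0.0874]
ee_rot: [[0.036, -0.999, -0.001], [-0.999, -0.036, -0.0], [0.0, 0.001, -1.0]]
wrist_force: [-0.3, -0.9, -1.3]
gripper_width: 0.133
gripper_force: 30.0
```

>>> apply_moves(
  moves=[
    [[0, -0.001, 0], 0],
    [[0, 0, 0], 0],
    [[0, 0, 0], 0],
  ],
)

```text
time_s: 14.93
tcp_pos: [0.6445, 0.0714, 0.0872]
ee_rot: [[0.036, -0.999, -0.002], [-0.999, -0.036, -0.0], [0.0, 0.002, -1.0]]
wrist_force: [-2.0, -0.1, -1.8]
gripper_width: 0.137
gripper_force: 30.0
```

```bash
python3 -c "
from h import *
feel(4)"
```

```text
t 15.1333 tcp [0.6445 0.0714 0.0872] F [-2.44 -0.12 -1.98] sem [0.21 0.05 0.15] grip 0.1338162899523811 30.00005009584129
```

>>> apply_moves(
  moves=[
    [[0, -0.001, 0], 0],
    [[0, -0.001, 0], 0],
    [[0, 0, 0], 0],
    [[0, 0, 0], 0],
  ],
)

```text
time_s: 15.47
tcp_pos: [0.646, 0.0714, 0.0869]
ee_rot: [[0.036, -0.999, -0.003], [-0.999, -0.036, -0.001], [0.0, 0.003, -1.0]]
wrist_force: [-4.9, 0.5, -2.0]
gripper_width: 0.132
gripper_force: 30.0
```

>>> apply_moves(
  moves=[
    [[0, 0, 0.001], 0],
    [[0, 0, 0.0005], 0],
    [[0, 0.001, 0], 0],
    [[0, 0.001, 0], 0],
    [[0, 0, 0], 0],
  ],
)

```text
time_s: 15.88
tcp_pos: [0.6456, 0.0715, 0.0867]
ee_rot: [[0.037, -0.999, 0.001], [-0.999, -0.037, -0.0], [0.0, -0.001, -1.0]]
wrist_force: [-3.7, -0.0, 0.3]
gripper_width: 0.133
gripper_force: 30.0
```

```bash
python3 -c "
from h import *
feel(4)"
```

```text
t 16.0833 tcp [0.6456 0.0715 0.0866] F [-3.6  -0.73  1.26] sem [0.1  0.25 0.26] grip 0.13332140570835627 30.00090580433607
```

Blue is flat and held at about 3.6 N on the fence. Release and rise.

>>> apply_moves(
  moves=[
    [[0, 0.001, 0], 0],
    [[0, 0, 0], 0],
    [[0, 0, 0], 0],
    [[0, 0, 0], 0],
    [[0, 0, 0], 0],
  ],
  hand=0.087,
)

```text
time_s: 16.5
tcp_pos: [0.6449, 0.0718, 0.0863]
ee_rot: [[0.037, -0.999, 0.002], [-0.999, -0.037, 0.0], [-0.0, -0.002, -1.0]]
wrist_force: [0.5, 0.6, 0.5]
gripper_width: 0.43
gripper_force: 0.0
```

>>> apply_moves(
  moves=[
    [[0, 0, 0], 0],
    [[0, 0, -0.003], 0],
    [[0, 0, -0.01], 0],
    [[0, 0, -0.02], 0],
    [[0, 0, -0.03], 0],
  ],
)

```text
time_s: 16.92
tcp_pos: [0.6426, 0.0711, 0.1477]
ee_rot: [[0.036, -0.999, -0.005], [-0.999, -0.036, -0.001], [0.001, 0.005, -1.0]]
wrist_force: [-1.1, -0.0, -0.8]
gripper_width: 0.808
gripper_force: 0.0
```

>>> apply_moves(
  moves=[
    [[0, 0.02, -0.02], 0],
    [[0, 0.03, 0], 0],
    [[0, 0.03, 0], 0],
    [[0, 0.03, 0], 0],
    [[-0.01, 0.03, 0], 0],
  ],
)

```text
time_s: 17.33
tcp_pos: [0.5027, 0.0755, 0.1701]
ee_rot: [[0.035, -0.999, 0.001], [-0.999, -0.035, 0.0], [-0.0, -0.001, -1.0]]
wrist_force: [0.0, 0.8, -0.0]
gripper_width: 0.995
gripper_force: 0.0
```

Run:
```python
from h import *
ps=[imaging.capture(n) for n in ("scene","side")]
for q,t in (((.70,.075,.036),"case_blue"),((.477,.221,.0),"case_red")):
    for p in ps:
        ms=[(p,casemask(p,t,q))]; print(t,[m.sum() for _,m in ms],*fit(ms,q))
p=ps[0]
print([(round(o["confidence"],2),ground(p,np.array(o["at"])*[640,480],0)[0].round(3)) for o in models.place_of(p,"case_blue_toe")[:2]])
feel(2)
plan([.422,.220,.16],180,9)
cv2.imwrite("pics/f2.png",ps[0]["frame"][180:400,180:480])
```

```text
case_blue [np.float32(3310.0)] [0.69983063 0.07400056 0.04295121] 0.09932024031877518
case_blue [np.float32(4265.0)] [0.6989975  0.072555   0.04399504] 0.03481828793883324
case_red [np.float32(2557.0)] [ 0.47737077  0.22312473 -0.02707916] 0.18175595998764038
case_red [np.float32(5054.0)] [ 0.47648573  0.21999125 -0.00369584] 0.0635635107755661
[(0.98, array([ 0.247, -0.315,  0.   ])), (0.74, array([0.785, 0.076, 0.   ]))]
t 17.7833 tcp [0.5048 0.0764 0.169 ] F [-0.22  0.22 -0.43] sem [0.23 0.16 0.24] grip 1.0006163737427718 0.0
start [0.5048, 0.0764, 0.169] end [0.422 0.22  0.16 ] -180.01
[[[-0.0163, 0.0086, 0.001], np.float64(0.23)], [[-0.0162, 0.0087, 0.001], np.float64(0.23)], [[-0.0162, 0.0087, 0.001], np.float64(0.23)], [[-0.0162, 0.0088, 0.001], np.float64(0.23)], [[-0.0161, 0.0089, 0.001], np.float64(0.23)]]
[[[-0.0161, 0.009, 0.001], np.float64(0.23)], [[-0.0161, 0.009, 0.001], np.float64(0.23)], [[-0.016, 0.0091, 0.001], np.float64(0.23)], [[-0.016, 0.0091, 0.001], np.float64(0.23)]]
```

View pics/f2.png

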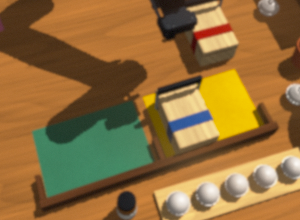

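The crop shows the blue case square and flush at the fence in the yellow bay's inner half (about (188,120)), released; fit yaw 0.043 against rack 0.036. Now I move over the red handle.

>>> apply_moves(
  moves=[
    [[-0.016, 0.009, 0.001], 0.4],
    [[-0.016, 0.009, 0.001], 0.4],
    [[-0.016, 0.009, 0.001], 0.4],
    [[-0.016, 0.009, 0.001], 0.4],
    [[-0.016, 0.009, 0.001], 0.4],
  ],
)

```text
time_s: 18.2
tcp_pos: [0.4572, 0.156, 0.1637]
ee_rot: [[0.0, -1.0, -0.0], [-1.0, -0.0, -0.0], [0.0, 0.0, -1.0]]
wrist_force: [-0.7, -0.3, 0.4]
gripper_width: 1.001
gripper_force: 0.0
```

>>> apply_moves(
  moves=[
    [[-0.016, 0.009, 0.001], 0],
    [[-0.016, 0.009, 0.001], 0],
    [[-0.016, 0.009, 0.001], 0],
    [[-0.016, 0.009, 0.001], 0],
    [[0, 0, 0], 0],
  ],
)

```text
time_s: 18.62
tcp_pos: [0.4207, 0.2213, 0.1598]
ee_rot: [[0.004, -1.0, -0.0], [-1.0, -0.004, 0.0], [-0.0, 0.0, -1.0]]
wrist_force: [0.2, 0.0, 0.2]
gripper_width: 0.998
gripper_force: 0.0
```

Run:
```python
from h import *
feel(2)
p=imaging.capture("wrist");f=p["frame"];cv2.imwrite("pics/w2.png",f)
plan([.422,.220,.087],180,5)
```

```text
t 18.7167 tcp [0.4212 0.2197 0.1598] F [ 0.06 -0.51  0.03] sem [0.04 0.09 0.13] grip 0.9977479390050841 0.0
start [0.4213, 0.2192, 0.1599] end [0.422 0.22  0.087] -180.01
[[[-0.0002, -0.0001, 0.0146], np.float64(0.02)], [[-0.0001, -0.0001, 0.0146], np.float64(0.02)], [[-0.0002, -0.0002, 0.0146], np.float64(0.02)], [[-0.0001, -0.0001, 0.0145], np.float64(0.02)], [[-0.0002, -0.0002, 0.0146], np.float64(0.02)]]
```

View pics/w2.png

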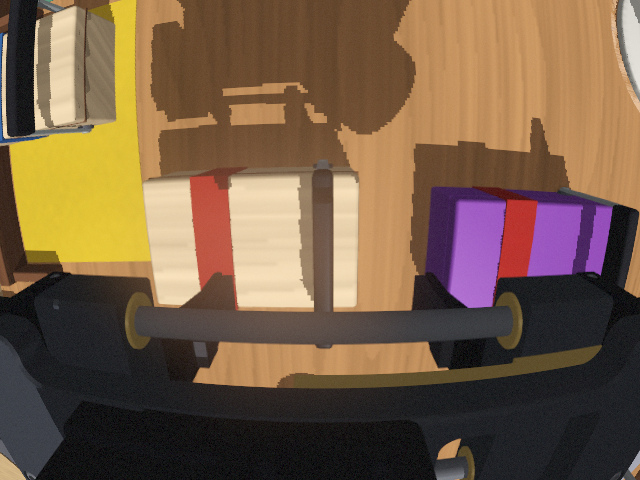

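The wrist view shows the red case's bar at column 323, centred between the fingers and parallel to the pads. The purple look-alike lies beyond the right finger and lower. Going down and closing.

>>> apply_moves(
  moves=[
    [[0, 0, 0.018], 0],
    [[0, 0, 0.018], 0],
    [[0, 0, 0.018], 0],
    [[0, 0, 0.013], 0],
    [[0, 0, 0.006], 0],
  ],
)

```text
time_s: 19.18
tcp_pos: [0.4207, 0.2177, 0.0852]
ee_rot: [[-0.0, -1.0, -0.003], [-1.0, 0.0, -0.002], [0.002, 0.003, -1.0]]
wrist_force: [0.6, -1.0, -0.0]
gripper_width: 1.001
gripper_force: 0.0
```

>>> apply_moves(
  moves=[
    [[0, 0, 0], 0],
    [[0, 0, 0], 0],
    [[0, 0, 0], 0],
    [[0, 0, 0], 0],
    [[0, 0, 0], 0],
  ],
  hand=0,
)

```text
time_s: 19.6
tcp_pos: [0.4214, 0.2197, 0.0879]
ee_rot: [[0.002, -1.0, 0.001], [-1.0, -0.002, 0.001], [-0.001, -0.001, -1.0]]
wrist_force: [-0.3, 0.5, 0.0]
gripper_width: 0.706
gripper_force: 0.0
```

>>> apply_moves(
  moves=[
    [[0, 0, 0], 0],
    [[0, 0, 0], 0],
    [[0, 0, 0], 0],
    [[0, 0, 0], 0],
    [[0, 0, 0], 0],
  ],
)

```text
time_s: 20.02
tcp_pos: [0.421, 0.2194, 0.0871]
ee_rot: [[0.002, -1.0, 0.0], [-1.0, -0.002, 0.0], [-0.0, -0.0, -1.0]]
wrist_force: [-0.3, 0.9, -0.7]
gripper_width: 0.327
gripper_force: 0.0
```

>>> apply_moves(
  moves=[
    [[0, 0, 0], 0],
    [[0, 0, 0], 0],
    [[0, 0, 0], 0],
    [[0, 0, 0], 0],
    [[0, 0, 0], 0],
  ],
)

```text
time_s: 20.43
tcp_pos: [0.421, 0.2194, 0.087]
ee_rot: [[0.002, -1.0, 0.0], [-1.0, -0.002, 0.0], [-0.0, -0.0, -1.0]]
wrist_force: [-0.3, 1.3, -0.4]
gripper_width: 0.13
gripper_force: 30.0
```

>>> apply_moves(
  moves=[
    [[0, 0, 0], 0],
    [[0, 0, -0.002], 0],
    [[0, 0, -0.002], 0],
    [[0, 0, -0.002], 0],
    [[0, 0, -0.001], 0],
  ],
)

```text
time_s: 20.85
tcp_pos: [0.421, 0.2193, 0.0943]
ee_rot: [[0.001, -1.0, 0.0], [-1.0, -0.001, 0.0], [-0.0, -0.0, -1.0]]
wrist_force: [0.7, 0.8, -2.3]
gripper_width: 0.131
gripper_force: 30.0
```

>>> apply_moves(
  moves=[
    [[0, 0, 0], 0],
    [[0, 0, 0], 0],
    [[0, 0, 0], 0],
    [[0, 0, 0], 0],
    [[0, 0, 0], 0],
  ],
)

```text
time_s: 21.27
tcp_pos: [0.4209, 0.2193, 0.094]
ee_rot: [[0.001, -1.0, -0.0], [-1.0, -0.001, -0.0], [0.0, 0.0, -1.0]]
wrist_force: [1.1, -0.1, -3.1]
gripper_width: 0.133
gripper_force: 30.0
```

```bash
python3 -c "
from h import *
feel(14)"
```

```text
t 21.9667 tcp [0.4209 0.2193 0.094 ] F [ 0.82 -0.08 -2.13] sem [0.11 0.09 0.12] grip 0.1385950172724647 29.99956858344376
```

>>> apply_moves(
  moves=[
    [[0, 0, -0.002], 0],
    [[0, 0, 0], 0],
    [[0, 0, 0], 0],
    [[0, 0, 0], 0],
  ],
)

```text
time_s: 22.3
tcp_pos: [0.4209, 0.2193, 0.0961]
ee_rot: [[0.002, -1.0, -0.0], [-1.0, -0.002, -0.0], [0.0, 0.0, -1.0]]
wrist_force: [0.2, 0.2, -1.8]
gripper_width: 0.135
gripper_force: 30.0
```

```bash
python3 -c "
from h import *
feel(20)"
```

```text
t 23.3 tcp [0.4209 0.2193 0.096 ] F [-0.04 -0.19 -2.22] sem [0.09 0.11 0.12] grip 0.13293216117535242 29.999481299892068
```

It levels off at about 2.17 N: (2.17−0.15)/0.593/9.81 ≈ 350 g, so red is short too and goes to yellow, outer half. I slide it in beside blue.

>>> apply_moves(
  moves=[
    [[0.001, -0.005, 0.001], -0.2],
    [[0.002, -0.008, 0.001], -0.2],
    [[0.0025, -0.01, 0.001], -0.2],
    [[0.0025, -0.01, 0.001], -0.2],
    [[0.0025, -0.01, 0], -0.2],
  ],
)

```text
time_s: 23.72
tcp_pos: [0.4653, 0.2088, 0.0917]
ee_rot: [[0.019, -1.0, -0.0], [-1.0, -0.019, -0.0], [0.0, 0.0, -1.0]]
wrist_force: [-1.4, 0.9, -2.7]
gripper_width: 0.135
gripper_force: 30.0
```

>>> apply_moves(
  moves=[
    [[0.0025, -0.01, 0], -0.2],
    [[0.0025, -0.01, 0], -0.2],
    [[0.0025, -0.01, 0], -0.2],
    [[0.0025, -0.01, 0], -0.2],
    [[0.0025, -0.01, 0], -0.2],
  ],
)

```text
time_s: 24.13
tcp_pos: [0.5154, 0.1976, 0.092]
ee_rot: [[0.037, -0.999, -0.0], [-0.999, -0.037, -0.0], [0.0, 0.0, -1.0]]
wrist_force: [-1.1, 0.3, -1.4]
gripper_width: 0.137
gripper_force: 30.0
```

>>> apply_moves(
  moves=[
    [[0.0025, -0.01, 0], 0],
    [[0.0025, -0.01, 0], 0],
    [[0.002, -0.01, 0], 0],
    [[0.001, -0.006, 0], 0],
    [[0, 0, 0], 0],
  ],
)

```text
time_s: 24.55
tcp_pos: [0.5525, 0.1914, 0.092]
ee_rot: [[0.036, -0.999, 0.002], [-0.999, -0.036, 0.001], [-0.0, -0.002, -1.0]]
wrist_force: [1.0, -0.3, -1.9]
gripper_width: 0.136
gripper_force: 30.0
```

Run:
```python
from h import *
feel(2)
ps=[imaging.capture(n) for n in ("scene","side")]
q=r.sense()["tcp_pos"];q=(q[0]+.055,q[1],.036)
for p in ps:
  for t,q0 in (("case_red",q),("case_blue",(.70,.073,.04))):
    ms=[(p,casemask(p,t,q0))]; print(t,[m.sum() for _,m in ms],*fit(ms,q0,PARTS[:1] if "red" in t else PARTS))
plan([.64,.1945,.0915],182.1,9)
```

```text
t 24.65 tcp [0.5512 0.1915 0.0921] F [ 1.13  0.07 -2.17] sem [0.27 0.36 0.06] grip 0.13531038483545757 29.99966885894537
case_red [np.float32(2569.0)] [0.60514494 0.19695581 0.04000725] 0.24007396399974823
case_blue [np.float32(3340.0)] [0.70137943 0.07406384 0.04896801] 0.08435628563165665
case_red [np.float32(4152.0)] [0.6064152  0.19261401 0.05609275] 0.2164619415998459
case_blue [np.float32(2178.0)] [0.71111694 0.06318799 0.33174318] 0.9297520518302917
start [0.5505, 0.1915, 0.0923] end [0.64   0.1945 0.0915] -177.88
[[[0.0, -0.01, 0.0001], np.float64(0.0)], [[0.0, -0.0099, 0.0001], np.float64(0.0)], [[0.0, -0.01, 0.0001], np.float64(0.0)], [[0.0001, -0.0099, 0.0001], np.float64(0.0)], [[0.0, -0.01, 0.0001], np.float64(0.0)]]
[[[0.0001, -0.0099, 0.0001], np.float64(0.0)], [[0.0, -0.01, 0.0001], np.float64(0.0)], [[0.0001, -0.0099, 0.0], np.float64(0.0)], [[0.0, -0.01, 0.0001], np.float64(0.0)]]
```

Aligned. I move in by 78 mm, lower, then creep.

>>> apply_moves(
  moves=[
    [[0, -0.006, 0], 0],
    [[0, -0.01, 0], 0],
    [[0, -0.01, 0], 0],
    [[0, -0.01, 0], 0],
    [[0, -0.01, 0], 0],
  ],
)

```text
time_s: 25.37
tcp_pos: [0.5979, 0.193, 0.0919]
ee_rot: [[0.036, -0.999, -0.0], [-0.999, -0.036, -0.0], [0.0, 0.0, -1.0]]
wrist_force: [-0.6, -0.2, -2.3]
gripper_width: 0.136
gripper_force: 30.0
```

>>> apply_moves(
  moves=[
    [[0, -0.01, 0], 0],
    [[0, -0.01, 0], 0],
    [[0, -0.006, 0], 0],
    [[0, -0.004, 0.001], 0],
    [[0, 0, 0.001], 0],
  ],
)

```text
time_s: 25.78
tcp_pos: [0.6279, 0.1941, 0.0896]
ee_rot: [[0.036, -0.999, 0.001], [-0.999, -0.036, 0.0], [-0.0, -0.001, -1.0]]
wrist_force: [0.4, -0.1, -3.5]
gripper_width: 0.133
gripper_force: 30.0
```

>>> apply_moves(
  moves=[
    [[0, -0.002, 0.001], 0],
    [[0, -0.001, 0.001], 0],
    [[0, -0.001, 0], 0],
    [[0, 0, 0], 0],
    [[0, 0, 0], 0],
  ],
)

```text
time_s: 26.2
tcp_pos: [0.6303, 0.1942, 0.0881]
ee_rot: [[0.037, -0.999, -0.0], [-0.999, -0.037, -0.0], [0.0, 0.0, -1.0]]
wrist_force: [-1.8, 0.4, -2.2]
gripper_width: 0.136
gripper_force: 30.0
```

```bash
python3 -c "
from h import *
feel(4)"
```

```text
t 26.4 tcp [0.6305 0.1943 0.0882] F [-0.51 -0.2  -2.2 ] sem [0.32 0.23 0.21] grip 0.13630151482001587 29.999517761170864
```

>>> apply_moves(
  moves=[
    [[0, -0.002, 0], 0],
    [[0, -0.001, 0], 0],
    [[0, -0.001, 0], 0],
    [[0, -0.001, 0], 0],
    [[0, 0, 0], 0],
  ],
)

```text
time_s: 26.82
tcp_pos: [0.6359, 0.1945, 0.088]
ee_rot: [[0.036, -0.999, 0.0], [-0.999, -0.036, 0.0], [-0.0, -0.0, -1.0]]
wrist_force: [-0.5, -0.3, -2.6]
gripper_width: 0.135
gripper_force: 30.0
```

>>> apply_moves(
  moves=[
    [[0, -0.001, 0], 0],
    [[0, -0.001, 0], 0],
    [[0, -0.001, 0], 0],
    [[0, 0, 0], 0],
    [[0, 0, 0], 0],
  ],
)

```text
time_s: 27.23
tcp_pos: [0.6388, 0.1946, 0.0881]
ee_rot: [[0.036, -0.999, 0.0], [-0.999, -0.036, 0.0], [-0.0, -0.0, -1.0]]
wrist_force: [-0.8, 0.2, -2.2]
gripper_width: 0.129
gripper_force: 30.0
```

```bash
python3 -c "
from h import *
feel(4)"
```

```text
t 27.4333 tcp [0.6387 0.1946 0.0881] F [-0.68  0.18 -2.22] sem [0.17 0.29 0.25] grip 0.13250453850842125 29.999487893655896
```

>>> apply_moves(
  moves=[
    [[0, -0.001, 0], 0],
    [[0, -0.001, 0], 0],
    [[0, 0, 0], 0],
    [[0, 0, 0], 0],
  ],
)

```text
time_s: 27.77
tcp_pos: [0.6397, 0.1945, 0.0875]
ee_rot: [[0.036, -0.999, -0.002], [-0.999, -0.036, -0.0], [0.0, 0.002, -1.0]]
wrist_force: [-3.1, 0.8, -3.1]
gripper_width: 0.137
gripper_force: 30.0
```

>>> apply_moves(
  moves=[
    [[0, -0.001, 0], 0],
    [[0, 0, 0], 0],
    [[0, 0, 0], 0],
  ],
)

```text
time_s: 28.02
tcp_pos: [0.6406, 0.1946, 0.0875]
ee_rot: [[0.036, -0.999, -0.002], [-0.999, -0.036, -0.001], [0.0, 0.002, -1.0]]
wrist_force: [-5.1, 1.3, -2.2]
gripper_width: 0.138
gripper_force: 30.0
```

```bash
python3 -c "
from h import *
feel(4)"
```

```text
t 28.2167 tcp [0.6409 0.1945 0.0877] F [-4.25  1.59 -2.81] sem [0.31 0.16 0.15] grip 0.13532941175411978 29.999964361986713
```

Contact came where expected, at about 4 N. Push slightly, lower, relax and release.

>>> apply_moves(
  moves=[
    [[0, -0.001, 0], 0],
    [[0, 0, 0.001], 0],
    [[0, 0, 0.0005], 0],
    [[0, 0.001, 0], 0],
    [[0, 0, 0], 0],
  ],
)

```text
time_s: 28.63
tcp_pos: [0.6416, 0.1948, 0.0872]
ee_rot: [[0.037, -0.999, 0.001], [-0.999, -0.037, 0.0], [-0.0, -0.001, -1.0]]
wrist_force: [-4.7, 1.0, -0.2]
gripper_width: 0.132
gripper_force: 30.0
```

>>> apply_moves(
  moves=[
    [[0, 0.001, 0], 0],
    [[0, 0, 0], 0],
    [[0, 0, 0], 0],
    [[0, 0, 0], 0],
    [[0, 0, 0], 0],
  ],
  hand=0.087,
)

```text
time_s: 29.05
tcp_pos: [0.6416, 0.1947, 0.0872]
ee_rot: [[0.037, -0.999, 0.002], [-0.999, -0.037, 0.001], [-0.001, -0.002, -1.0]]
wrist_force: [-0.2, -0.1, 0.1]
gripper_width: 0.428
gripper_force: 0.0
```

>>> apply_moves(
  moves=[
    [[0, 0, 0], 0],
    [[0, 0, -0.003], 0],
    [[0, 0, -0.01], 0],
    [[0, 0, -0.02], 0],
    [[0, 0, -0.03], 0],
  ],
)

```text
time_s: 29.47
tcp_pos: [0.6391, 0.194, 0.1481]
ee_rot: [[0.036, -0.999, -0.005], [-0.999, -0.036, -0.002], [0.002, 0.005, -1.0]]
wrist_force: [1.3, 0.1, 0.1]
gripper_width: 0.811
gripper_force: 0.0
```

>>> apply_moves(
  moves=[
    [[0, 0.02, -0.03], 0],
    [[0.02, 0.03, 0], 0],
    [[0.02, 0.03, 0], 0],
    [[0.02, 0.03, 0], 0],
    [[0.02, 0.03, 0], 0],
  ],
)

```text
time_s: 29.88
tcp_pos: [0.5025, 0.1088, 0.1806]
ee_rot: [[0.037, -0.999, 0.002], [-0.999, -0.037, 0.001], [-0.001, -0.002, -1.0]]
wrist_force: [0.2, 0.7, 0.7]
gripper_width: 0.998
gripper_force: 0.0
```

>>> apply_moves(
  moves=[
    [[0.03, 0.01, 0], 0],
    [[0.03, 0.01, 0], 0],
    [[0.03, 0, 0], 0],
    [[0, 0, 0], 0],
  ],
)

```text
time_s: 30.22
tcp_pos: [0.4861, 0.0156, 0.181]
ee_rot: [[0.033, -0.999, 0.001], [-0.999, -0.033, -0.0], [0.0, -0.001, -1.0]]
wrist_force: [0.0, -0.7, -0.4]
gripper_width: 1.0
gripper_force: 0.0
```

Run:
```python
from h import *
ps=[imaging.capture(n) for n in ("scene","side")]
for p in ps:
  for t,q0 in (("case_red",(.695,.196,.036)),("case_blue",(.70,.073,.04))):
    ms=[(p,casemask(p,t,q0))]; print(t,[m.sum() for _,m in ms],*fit(ms,q0))
feel(1)
a,b=ps[0]["frame"][180:400,250:510],ps[1]["frame"][230:450,130:390]
cv2.imwrite("pics/f3.png",cv2.resize(np.hstack([a,b]),(800,338)))
```

```text
case_red [np.float32(3277.0)] [0.69656028 0.19926827 0.02975315] 0.10436374694108963
case_blue [np.float32(3390.0)] [0.70138181 0.07392326 0.05267048] 0.099262535572052
case_red [np.float32(5171.0)] [0.69426557 0.19760199 0.0491496 ] 0.03355250507593155
case_blue [np.float32(3598.0)] [0.69900545 0.07026605 0.05207834] 0.21873262524604797
t 30.5667 tcp [0.4872 0.0197 0.1796] F [0.02 0.71 0.33] sem [0. 0. 0.] grip 0.997582004705422 0.0
```

View pics/f3.png

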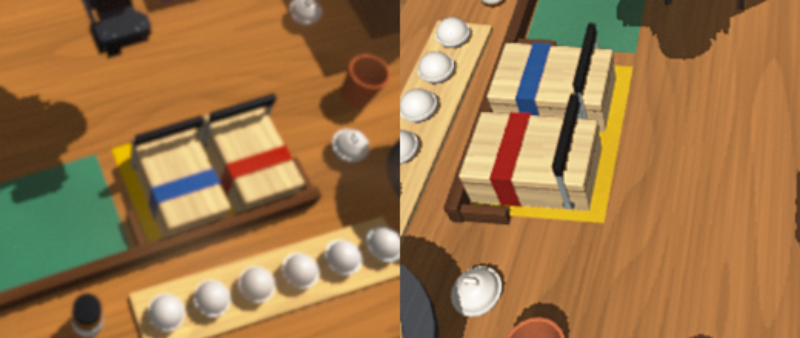

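Both cases stand square and flush at the fence in the yellow bay, blue at (180,185) and red at (260,160). They are clear of the rail and of each other, the handles are upright, and the arm is away. I hand the job in.

```bash
python3 -c "
from h import *
print(r.finish_job())"
```

```text
the job is handed in; nothing more can be done
None
```

I handed the job in: both cases felt short (blue about 270 g, red about 350 g), so both now stand released, square and flush against the fence on the yellow mat; the hand-in returned no verdict.

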